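# Knock a wax blank out of a sloping barrel

### The arm

A 6-joint arm with a two-finger parallel gripper is mounted at the origin on the work surface. World frame = base frame: x ahead of the robot, y to its left, z up, the work surface at z = 0. Lengths are in m, angles in rad, forces in N, time in s.
With the tool pointing down it reaches from about 0.35 to 0.85 m from the base axis. Payload 8.1 kg.
Tool frame: the origin (TCP) lies at the very end of the fingers, on their centre line; the grasp point (between the pads) lies 19 mm behind it; z points along the fingers, y is the line along which they close (so a half turn about z gives the same grasp; the last joint's range is limited). The gripper opens to 93 mm and grips with 3 to 60 N. Pads are 15 mm wide; open, the fingers measure 128 mm over their backs; the gripper's body (75 mm by 188 mm) begins 65 mm behind the grasp point.
Start: joints at [-1.254, 0.13, 1.488, -0, 1.523, -0.085], TCP at [0.235, -0.552, 0.219] pointing down, gripper open.
Joint ranges: [-2.96, 2.96], [-0.89, 2.26], [0.02, 2.5], [-1.34, 4.48], [0, 2.73], [-2.66, 2.66]. Speed limits (rad/s): [2.39, 2.39, 2.79, 3.14, 3.14, 3.14].

### API

Orientations are given as a rotation vector (axis times angle).
In Python, from plant import monitor, eyes, ticket gives the robot as it stands.
- The arm moves only by the tool arm_command, never from a script. Its argument "deltas" is a list that holds one entry, the list of rows, each a list of 6 numbers: the shift along the world's x, y, z in cm, then the turn, a rotation vector about the world's x, y, z in degrees. In form: [[[tx, ty, tz, rx, ry, rz], ...]]. A call has 1 to 12 rows; each row shifts and turns the commanded pose from where the row before left it; what a row does not reach is not made up. A row lasts 1/12 s, in which the tool goes at most 41.7 mm and 7.16 degrees, less where a joint would pass 70% of its speed; a pose out of reach is approached as far as the arm can. A call is refused whole if a number of a shift passes 4.17 or a number of a turn 7.16, either way. A call with a gripper value outside its range is refused whole. "gripper" is the opening, from -1 (shut) to 1 (fully open), set as the call begins (left out, the last holds). The fingers move at their own pace and stop on an object; "squeeze" is the grip in N (left out, the last holds). Time passes only in rows, so rows that do not move let the fingers close. It gives the time, the measured TCP pose, the force, the opening and the grip force at its end, in the units of the state.
- monitor.read_state(): the state, without advancing time (a new reading comes with each control period).
- eyes.read_camera(name): name is "side" or "top"; returns the picture (384x512x3 uint8, blue, green, red); there is no depth.
- eyes.camera_model(name): a dict with "fx", "fy", "cx", "cy" (pixels), "rvec" (rotation vector, rad) and "tvec" (3), from world to camera coordinates, as OpenCV has them. Camera axes: x right, y down, z forward; pixel columns grow to the right and rows downward; lengths in m; the calibration is good to about 2 mm. A picture is of the moment at which its call begins. camera_model takes no time and is no camera call.
- ticket.close_job(): hands the job in; it is judged then, once.
The state is a dict: "t": time; "q": joint angles; "dq": joint speeds; "joint_torque": joint torques, N m; "tool_pos": TCP position; "orientation": TCP orientation; "force": force on the tool from outside, world axes, zero at the start; "wrist_torque": the same for the moment, N m; "opening": finger opening in m; "gripper_force": force on a finger pad.
Only numpy, scipy, OpenCV 4.12 (cv2) and the standard library are available. Lean on these libraries where they do the work, as an engineer would, in place of code of your own. Each camera call takes 0.05 s, during which the arm holds its last target. There are 200 camera calls.

### The job

Take the steel knock-out rod with the red handle from the rack (leave the brass one) and slide it tip first partway into the sloping barrel; let go of it there with the handle still well out, take hold again further back and push it fully home until its collar sits against the mouth, so that the green wax blank stands out of the lower end. Then let go, and leave everything else on the bench where it was.

Things in the scene. Friction and masses are not known exactly. Their poses are not given: they have to be found in the camera images.
- rod: Steel rod, about 110 g, lying level in the rack. +x runs along its axis from handle to tip; origin on the axis at the front face of the collar. Shaft 10 mm in diameter, x = 0 to the tip at +140 mm (last 6 mm tapered); collar 30 mm in diameter, x -5 to 0; round red handle 24 mm in diameter, x -45 to -5. Centre of mass near x = +28 mm. Roll does not matter.
- rod_tip (a point): Tip of the steel rod, on its axis (x = +140 mm in the rod's frame).
- spare: Brass rod with a blue handle, same sizes and frame as the steel rod, in the other lane of the rack. Leave it alone.
- rack: Fixed wooden rack, origin at the centre of its foot (215 x 150 x 8 mm) on the bench; the rods lie level along its +x, tips that way. Lanes at y = +32 and -32 mm, which rod is in which varies; rod axes 50 mm above the bench, collar fronts at x = -35 to -25 mm. Shafts rest in notches at x 92 to 104 mm (cheeks 2 mm above the rod axis), handles in rests at x -63 to -47 mm.
- rack_roof (a point): Centre of the top of the rack's clear plastic roof, 90 mm above the bench (underside 86 mm), over rack x -98 to -45 mm, with a back wall and side walls: handles cannot be gripped under it. Raise a rod 8 to 15 mm, draw it 40 to 50 mm along rack +x (fingertips short of the notched rest), then lift. From the roof's edge to the front notch the shaft is free to grip.
- barrel: Fixed sloping aluminium barrel, 36 mm square outside, 152 mm long. Origin at the centre of its upper mouth, 115 mm above the bench; +x runs down the bore, 30 degrees below level; y is level. Bore 13 mm square, right through; countersink 20 mm wide at the mouth, 13 mm at 6 mm depth. Rod home: its origin at the barrel's, x axes along each other, tip 140 mm deep.
- barrel_end (a point): Centre of the barrel's lower end, where the blank comes out (x = 152 mm in the barrel's frame). A rod let go partway stays in the bore: it tilts a little in its clearance or slides down onto the blank.
- block: Fixed stand of the barrel, origin at the centre of its foot on the bench, +x the level direction in which the bore descends. Steel foot 180 by 90 by 12 mm; the barrel's mouth lies at x = -66 mm, z = 115 mm, its lower end at x = +66 mm, z = 39 mm; a low black catch tray 14 mm high reaches to x = +168 mm.
- blank (a joint): How far the green wax blank has been pushed down the bore, in m (range 0 to 0.034, starting at 0 to 0.010). The blank is a 12 mm cylinder 30 mm long; at 0 its rear face is 112 mm from the mouth. It drags with about 4 N and stays where it is left. With the rod home it reads 0.028 and stands 18 mm out of the lower end.
- flux: Amber bottle, 40 mm wide, 85 mm tall, beside the stand; origin at its underside. Leave it.
- dish: White dish, 72 mm wide, 25 mm tall, on the other side of the stand; origin at its underside. Leave it.
- charcoal: Black soldering block 75 x 110 x 35 mm, origin at its underside. Leave it.
- ring: Small gold ring, 23 mm wide, on the soldering block. Leave it.
- beaker: Glass beaker, 72 mm wide, 90 mm tall, beside the rack, origin at its underside. Leave it.
- file: Scriber with a wooden handle, 150 mm long, lying on the bench along its own x. Leave it.
- mandrel: Upright tapered steel ring mandrel, 170 mm tall, on a round foot 60 mm wide, standing beside the approach to the barrel mouth; origin at its underside. Leave it.
Things that resemble listed ones, but are neither listed nor needed, are in the scene too. What is shaped like the rod but orange is not meant.

How it is judged:
By the outcome, as a careful person would: the job done as asked, in the order asked, and still so for the second after the job is handed in, with the robot touching nothing.
It also fails if it takes over 58 s, if anything falls off the work surface, if the arm or the gripper's body presses on something with over 40 N, if the wrist force passes 120 N, or if a joint passes its speed limit or range.

## Working session

There is one attempt and no reset: what is moved stays moved. The work goes in short steps, Python scripts to look and compute and a tool call to move; the robot and the scene stay as the last step left them, time stands still between calls to the robot, and variables do not carry over. Pictures are saved under pics/ and viewed, at most 10 in all, crops included, and the job is handed in when it is done.

Besides the shell and the picture viewer there is one more tool, called after "Call:" by a JSON object that holds its "name" and its "arguments", one argument or row to a line. arm_command: Moves the arm, as the interface text tells. Its arguments: {"type":"object","properties":{"deltas":{"type":"array"},"gripper":{"type":"number"},"squeeze":{"type":"number"}},"required":["deltas"]}

```bash
mkdir -p pics; ls; cat > h.py <<'E'
import numpy as np, cv2
from plant import monitor, eyes, ticket
def cam(n):
    m=eyes.camera_model(n);R=cv2.Rodrigues(np.array(m['rvec'],float))[0];t=np.array(m['tvec'],float).ravel();return m,R,t
def ray(n,u,v):
    m,R,t=cam(n);d=R.T@np.array([(u-m['cx'])/m['fx'],(v-m['cy'])/m['fy'],1]);return -R.T@t,d
def at_z(n,u,v,z):
    o,d=ray(n,u,v);return o+d*(z-o[2])/d[2]
def proj(n,P):
    m,R,t=cam(n);p=R@np.array(P,float)+t;return np.array([m['fx']*p[0]/p[2]+m['cx'],m['fy']*p[1]/p[2]+m['cy']])
def tri(a,b):
    (o1,d1),(o2,d2)=ray('top',*a),ray('side',*b)
    A=np.c_[d1,-d2];s=np.linalg.lstsq(A,o2-o1,rcond=None)[0];p,q=o1+d1*s[0],o2+d2*s[1];return (p+q)/2,np.linalg.norm(p-q)
E
python3 - <<'E'
from h import *
for n in('top','side'):
    im=eyes.read_camera(n);cv2.imwrite(f'pics/{n}0.png',im);cv2.imwrite(f'pics/{n}0b.png',cv2.resize(im,(800,600),interpolation=cv2.INTER_CUBIC));print(n,ray(n,256,192),eyes.camera_model(n)['fx'])
E
```

```text
pics
top (array([0.29628576, 0.06077119, 1.06882364]), array([ 0.23301522, -0.00397731, -0.97247976])) 426.0920700573677
side (array([-0.06690193,  0.78100249,  0.95861316]), array([ 0.45373805, -0.58756229, -0.67003868])) 419.16506096221957
```

View pics/top0b.png

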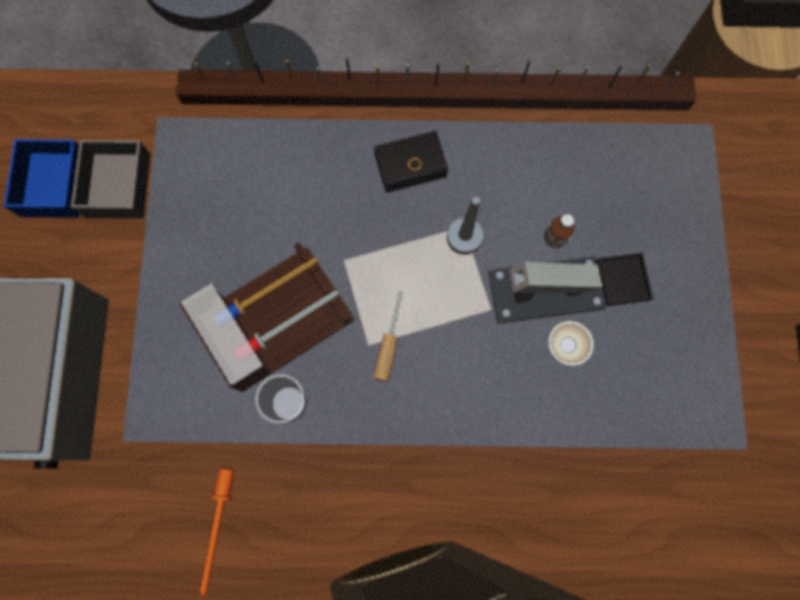

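View pics/side0b.png

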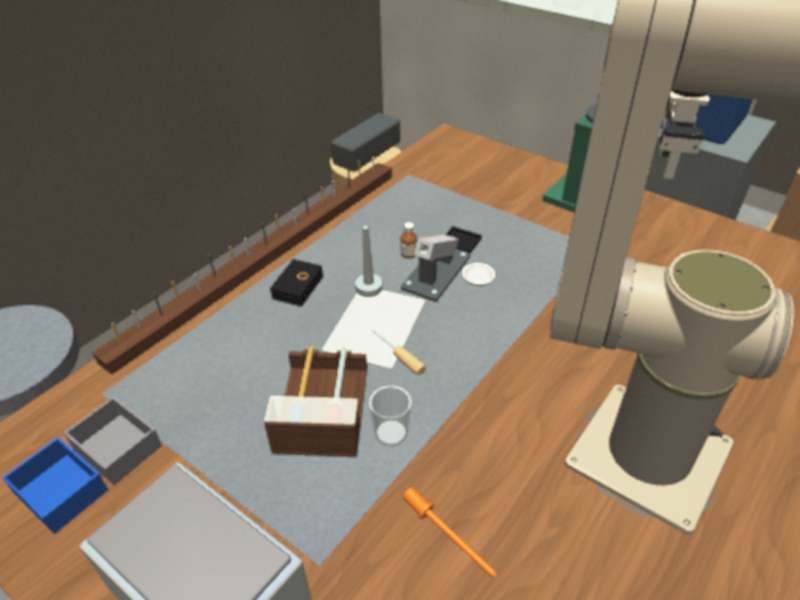

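Top view: the red-handled rod is in the lower lane of the rack (collar ≈(258,342), tip ≈(338,293) in the 800-px view). The barrel mouth is ≈(515,278), its lower end ≈(600,275), with the mandrel at (467,235). Next I'll enlarge these areas.

```bash
python3 - <<'E'
from h import *
T=cv2.imread('pics/top0.png');S=cv2.imread('pics/side0.png')
def c(im,x,y,w,h,W,H): return cv2.resize(im[y:y+h,x:x+w],(W,H),interpolation=cv2.INTER_CUBIC)
a=np.vstack([np.hstack([c(T,110,150,125,100,400,320),c(T,300,150,125,100,400,320)]),np.hstack([c(S,165,215,100,70,400,280),c(S,225,140,100,70,400,280)])])
cv2.imwrite('pics/crop1.png',a)
E
```

```text
(no output)
```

View pics/crop1.png

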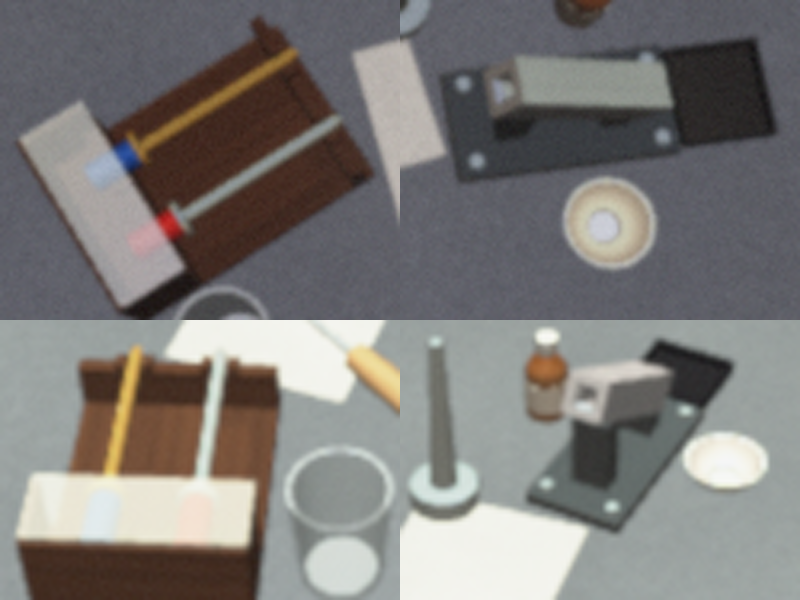

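Crops (top scale 3.2, side scale 4): red rod's collar at crop (180,218) and its tip at (340,119). The barrel's mouth face is around (505,87), its foot corners are (443,76), (459,181) and (680,152), and the tray end is (756,38) and (776,134). Next I fit the poses.

```bash
cat > fit.py <<'E'
from h import *
from scipy.optimize import least_squares
t1=lambda a,b:('top',110+a/3.2,150+b/3.2)
t2=lambda a,b:('top',300+(a-400)/3.2,150+b/3.2)
s1=lambda a,b:('side',165+a/4,215+(b-320)/4)
s2=lambda a,b:('side',225+(a-400)/4,140+(b-320)/4)
def fit(pts,x0):
    def X(p,P): c,s=np.cos(p[2]),np.sin(p[2]); return [p[0]+c*P[0]-s*P[1],p[1]+s*P[0]+c*P[1],P[2]]
    f=lambda p:np.concatenate([proj(o[0],X(p,np.array(P)/1000))-o[1:] for o,P in pts])
    r=least_squares(f,x0,loss='soft_l1');print(r.x,np.degrees(r.x[2]));print(f(r.x).reshape(-1,2).round(1).tolist())
    return r.x
B=[(t2(443,76),(-90,45,12)),(t2(459,181),(-90,-45,12)),(t2(680,152),(90,-45,12)),(t2(756,38),(168,45,14)),(t2(776,134),(168,-45,14)),
 (t2(528,56),(-57,18,130.6)),(t2(517,107),(-57,-18,130.6)),(t2(667,60),(75,18,54.6)),(t2(671,107),(75,-18,54.6)),
 (s2(530,497),(-90,45,12)),(s2(617,527),(-90,-45,12)),(s2(576,365),(-57,18,130.6)),(s2(612,376),(-57,-18,130.6)),(s2(565,417),(-75,18,99.4)),(s2(601,426),(-75,-18,99.4))]
R=[(t1(181,217),(-30,-32,50)),(t1(340,119),(110,-32,50)),(t1(141,146),(-30,32,50)),(t1(296,52),(110,32,50)),
 (t1(83,101),(-45,75,90)),(t1(188,272),(-45,-75,90)),(t1(18,139),(-98,75,90)),(t1(122,310),(-98,-75,90)),
 (s1(137,348),(110,32,50)),(s1(219,352),(110,-32,50)),(s1(28,474),(-45,75,90)),(s1(256,482),(-45,-75,90)),(s1(18,543),(-98,75,90)),(s1(253,548),(-98,-75,90))]
if __name__=='__main__':
    print(at_z(*t1(181,217),.05),at_z(*t1(340,119),.05),at_z(*t2(505,87),.115))
    print(fit(B,[.45,-.2,-1.5])); print(fit(R,[.45,.2,-1]))
    for n,P in(('mandrel base',at_z('top',466/1.5625,238/1.5625,0)),('mandrel tip',at_z('top',476/1.5625,201/1.5625,.17)),('beaker',at_z('top',288/1.5625,404/1.5625,0)),('file',at_z('top',396/1.5625,330/1.5625,.01)),('bottle top',at_z('top',567/1.5625,220/1.5625,.085)),('dish',at_z('top',570/1.5625,345/1.5625,.01))):print(n,P.round(3))
    s=monitor.read_state();print(s)
E
python3 fit.py
```

```text
[0.47314659 0.27248792 0.05      ] [0.55126412 0.15472706 0.05      ] [ 0.56263328 -0.12105085  0.115     ]
[ 0.57072509 -0.18436648 -1.41952582] -81.33283813467365
[[-0.9, -0.7], [0.1, 0.4], [0.7, -0.0], [-0.6, -2.1], [1.0, 1.3], [-4.3, 0.6], [2.0, -0.3], [-1.2, 1.2], [0.6, 0.4], [-1.0, -1.6], [0.7, -1.0], [-0.8, 0.8], [-0.0, 1.1], [-0.7, -1.7], [0.1, -0.8]]
[ 0.57072509 -0.18436648 -1.41952582]
[ 0.51577558  0.26474415 -0.96912493] -55.526768035762856
[[0.4, 0.3], [-0.5, -0.2], [-0.5, 1.1], [-0.5, 0.1], [-0.9, 0.1], [-1.1, -1.0], [-0.1, 0.3], [-0.3, -0.1], [0.2, -0.1], [0.9, -0.6], [1.5, -0.6], [0.4, -0.9], [0.1, -1.9], [-0.8, -1.3]]
[ 0.51577558  0.26474415 -0.96912493]
mandrel base [ 0.662 -0.054  0.   ]
mandrel tip [ 0.66  -0.051  0.17 ]
beaker [0.38  0.233 0.   ]
file [0.5   0.062 0.01 ]
bottle top [ 0.664 -0.203  0.085]
dish [ 0.479 -0.218  0.01 ]
{'t': 0.1, 'q': array([-1.25440788e+00,  1.31125278e-01,  1.48918001e+00, -3.06986535e-05,
        1.52298598e+00, -8.53992004e-02]), 'dq': array([-0.00177551, -0.00215309, -0.00413719, -0.00076087, -0.00104309,
        0.00081513]), 'joint_torque': array([ 1.47878829e-03, -5.61338711e+01, -4.93096340e+01,  7.70340697e-02,
        2.91517563e-02, -1.16393749e-04]), 'tool_pos': array([ 0.23448693, -0.55171903,  0.21766338]), 'orientation': array([-3.07676048e+00, -6.26556224e-01,  3.55127923e-04]), 'force': array([ 0.29407983, -0.25117677,  0.18271997]), 'wrist_torque': array([-0.05443467, -0.02852283,  0.01342692]), 'gripper_force': 0.0, 'opening': 0.0928552500059899}
```

Call:
{"name": "arm_command", "arguments": {
  "deltas": [
    [[2.2,3,0.6,0,0,7],[2.2,3,0.6,0,0,7],[2.2,3,0.6,0,0,7],[2.2,3,0.6,0,0,7],[2.2,3,0.6,0,0,7],[2.2,3,0.6,0,0,7],[2.2,3,0.6,0,0,7],[2.2,3,0.6,0,0,7],[2.2,3,0.6,0,0,7],[2.2,3,0.6,0,0,7],[2.2,3,0.6,0,0,7],[2.2,3,0.6,0,0,7]]
  ],
  "gripper": -0.2,
  "squeeze": 30
}}

```text
t: 1.1
tool_pos: [0.4992, -0.1904, 0.2906]
orientation: [-1.86, -2.531, 0.0]
force: [0.7, -0.2, -0.3]
opening: 0.0374
gripper_force: 0.0
```

```bash
cat >> h.py <<'E'
from scipy.spatial.transform import Rotation as Ro
def tgt(h,pitch):  # tool x = -rod dir; returns rotation, rod heading h deg, pitch deg down
    h,p=np.radians([h,pitch]);d=np.array([np.cos(h)*np.cos(p),np.sin(h)*np.cos(p),-np.sin(p)])
    z=-np.array([np.cos(h)*np.sin(p),np.sin(h)*np.sin(p),np.cos(p)]);x=-d
    return Ro.from_matrix(np.c_[x,np.cross(z,x),z]),d,z
def togo(pos,rot):
    s=monitor.read_state();print('t',s['t'],'pos',s['tool_pos'].round(4),'q',s['q'].round(2),'F',s['force'].round(1),'op',round(s['opening'],4),s['gripper_force'])
    r=(rot*Ro.from_rotvec(s['orientation']).inv()).as_rotvec(degrees=True)
    print('cm',((np.array(pos)-s['tool_pos'])*100).round(2),'deg',r.round(2))
E
python3 - <<'E'
from h import *
r,d,z=tgt(-55.5,0); togo([.4925,.243,.15],r)
E
```

```text
t 1.1 pos [ 0.4992 -0.1904  0.2906] q [-0.46 -0.07  1.56  0.    1.65 -0.76] F [ 0.7 -0.2 -0.3] op 0.0374 0.0
cm [ -0.67  43.34 -14.06] deg [-1.000e-02 -2.000e-02  1.714e+01]
```

Call:
{"name": "arm_command", "arguments": {
  "deltas": [
    [[-0.06,3.61,-1.17,0,0,1.43],[-0.06,3.61,-1.17,0,0,1.43],[-0.06,3.61,-1.17,0,0,1.43],[-0.06,3.61,-1.17,0,0,1.43],[-0.06,3.61,-1.17,0,0,1.43],[-0.06,3.61,-1.17,0,0,1.43],[-0.06,3.61,-1.17,0,0,1.43],[-0.06,3.61,-1.17,0,0,1.43],[-0.06,3.61,-1.17,0,0,1.43],[-0.06,3.61,-1.17,0,0,1.43],[-0.06,3.61,-1.17,0,0,1.43],[0,0,0,0,0,0]]
  ]
}}

```text
t: 2.1
tool_pos: [0.4893, 0.2099, 0.1587]
orientation: [-1.495, -2.758, 0.002]
force: [0.1, 0.2, -0.4]
opening: 0.0374
gripper_force: 0.0
```

```bash
python3 - <<'E'
from h import *
r,d,z=tgt(-55.5,0); togo([.4925,.243,.031],r)
for n in('top','side'): cv2.imwrite(f'pics/{n}1.png',eyes.read_camera(n))
T=cv2.imread('pics/top1.png');S=cv2.imread('pics/side1.png')
cv2.imwrite('pics/c2.png',np.hstack([cv2.resize(T[150:260,105:235],(400,338),interpolation=2),cv2.resize(S[190:320,150:304],(400,338),interpolation=2)]))
E
```

```text
t 2.1 pos [0.4893 0.2099 0.1587] q [ 0.31 -0.01  1.75  0.    1.41 -0.27] F [ 0.1  0.2 -0.4] op 0.0374 0.0
cm [  0.32   3.31 -12.77] deg [-0.05 -0.27  1.41]
```

View pics/c2.png

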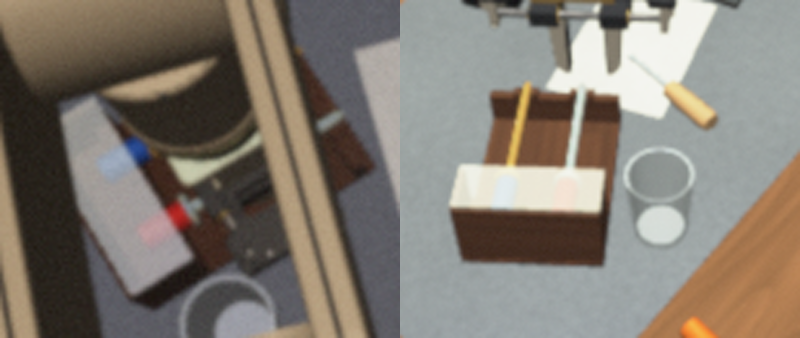

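The gripper is over the rack. The side view shows the fingers at crop (562,60)/(613,60), in line with the red rod's shaft. I'll correct the offset and go down.

Call:
{"name": "arm_command", "arguments": {
  "deltas": [
    [[0.16,1.65,0,0,0,0.7],[0.16,1.66,0,0,0,0.7],[0,0,-2,0,0,0],[0,0,-2,0,0,0],[0,0,-2,0,0,0],[0,0,-2,0,0,0],[0,0,-2,0,0,0],[0,0,-1.2,0,0,0],[0,0,-0.9,0,0,0],[0,0,-0.6,0,0,0],[0,0,0,0,0,0],[0,0,0,0,0,0]]
  ]
}}

```text
t: 3.2
tool_pos: [0.4958, 0.2379, 0.0356]
orientation: [1.471, 2.775, 0.001]
force: [-0.3, -0.1, -0.1]
opening: 0.0374
gripper_force: 0.0
```

```bash
python3 - <<'E'
from h import *
r,d,z=tgt(-55.5,0); togo([.4925,.243,.031],r)
E
```

```text
t 3.2 pos [0.4958 0.2379 0.0356] q [ 0.35  0.16  1.8  -0.    1.18 -0.24] F [-0.3 -0.1 -0.1] op 0.0374 0.0
cm [-0.33  0.51 -0.46] deg [-0.01  0.04  0.37]
```

Call:
{"name": "arm_command", "arguments": {
  "deltas": [
    [[-0.33,0.5,-0.4,0,0,0.4],[0,0,0,0,0,0]]
  ]
}}

```text
t: 3.37
tool_pos: [0.492, 0.2438, 0.0313]
orientation: [1.46, 2.781, 0.002]
force: [-0.8, -0.7, -0.0]
opening: 0.0371
gripper_force: 0.0
```

Call:
{"name": "arm_command", "arguments": {
  "deltas": [
    [[0,0,0,0,0,0],[0,0,0,0,0,0],[0,0,0,0,0,0],[0,0,0,0,0,0],[0,0,0,0,0,0],[0,0,0,0,0,0]]
  ],
  "gripper": -1,
  "squeeze": 35
}}

```text
t: 3.87
tool_pos: [0.4924, 0.2432, 0.0312]
orientation: [1.461, 2.78, 0.001]
force: [2.0, 1.6, -0.3]
opening: 0.009
gripper_force: 35.0
```

Call:
{"name": "arm_command", "arguments": {
  "deltas": [
    [[0,0,0.6,0,0,0],[0,0,0.6,0,0,0],[0.51,-0.74,0,0,0,0],[0.51,-0.74,0,0,0,0],[0.51,-0.74,0,0,0,0],[0.51,-0.74,0,0,0,0],[0.51,-0.74,0,0,0,0],[0,0,0,0,0,0],[0,0,1,0,0,0],[0,0,2,0,0,0],[0,0,3,0,0,0],[0,0,3,0,0,0]]
  ]
}}

```text
t: 4.87
tool_pos: [0.5162, 0.206, 0.1335]
orientation: [-1.46, -2.779, 0.003]
force: [0.7, -0.2, -1.2]
opening: 0.0088
gripper_force: 35.0
```

```bash
python3 - <<'E'
from h import *
r,d,z=tgt(-81.3,30)
M=np.array([.5607,-.1191,.115])
g=M-d*.155+d*.035   # grasp point, tip 15 mm out of mouth
togo(g+z*.019,r); print(d,z,g)
E
```

```text
t 4.8667 pos [0.5162 0.206  0.1335] q [ 0.29  0.07  1.71  0.    1.36 -0.32] F [ 0.7 -0.2 -1.2] op 0.0088 35.0016850233078
cm [  2.73 -21.29   2.5 ] deg [ 28.12  11.   -25.3 ]
[ 0.13099571 -0.85606082 -0.5       ] [-0.07563041  0.49424694 -0.8660254 ] [ 0.54498051 -0.0163727   0.175     ]
```

Call:
{"name": "arm_command", "arguments": {
  "deltas": [
    [[0,0,1.5,0,0,0],[0,0,1.5,0,0,0],[0.27,-2.18,0.22,3.51,1.375,-3.16],[0.27,-2.18,0.22,3.51,1.375,-3.16],[0.27,-2.18,0.22,3.51,1.375,-3.16],[0.27,-2.18,0.22,3.51,1.375,-3.16],[0.27,-2.18,0.22,3.51,1.375,-3.16],[0.27,-2.18,0.22,3.51,1.375,-3.16],[0.27,-2.18,0.22,3.51,1.375,-3.16],[0.27,-2.18,0.22,3.51,1.375,-3.16],[0,0,0,0,0,0],[0,0,0,0,0,0]]
  ]
}}

```text
t: 5.87
tool_pos: [0.5391, 0.0297, 0.1805]
orientation: [-1.768, -2.051, -0.474]
force: [0.2, 0.7, -1.0]
opening: 0.0088
gripper_force: 35.0
```

```bash
python3 - <<'E'
from h import *
r,d,z=tgt(-81.3,30)
M=np.array([.5607,-.1191,.115])
g=M-d*.155+d*.035
togo(g+z*.019-d*.045,r)
for n in('top','side'): cv2.imwrite(f'pics/{n}2.png',eyes.read_camera(n))
T=cv2.imread('pics/top2.png');S=cv2.imread('pics/side2.png')
print(proj('top',M),proj('side',M),proj('top',g),proj('side',g))
c=lambda im,x,y:cv2.resize(im[y:y+86,x:x+114],(800,600),interpolation=2)
cv2.imwrite('pics/c3.png',np.hstack([cv2.resize(T[130:230,270:370],(400,400),interpolation=2),cv2.resize(S[125:225,215:315],(400,400),interpolation=2)]))
E
```

```text
t 5.8667 pos [0.5391 0.0297 0.1805] q [-0.36  0.15  1.63  0.45  1.63 -0.54] F [ 0.2  0.7 -1. ] op 0.0088 35.00041902065277
cm [-0.15  0.19  0.06] deg [0.08 0.08 0.24]
[331.9968783  177.97958755] [271.75722698 158.88697679] [289.96347665 177.01819064] [256.56377933 161.73837504]
```

View pics/c3.png

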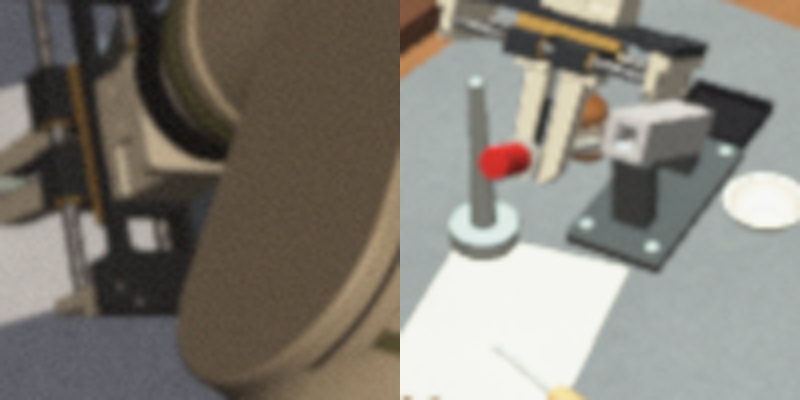

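The top view is blocked by the arm. The side view shows the handle at crop (500,160) and the mouth at (625,136), which matches the projected mouth within 0.5 px. I'll refine the barrel heading from the edges in the first top picture, and check the handle against its projection.

```bash
python3 - <<'E'
from h import *
from scipy.optimize import least_squares
T=cv2.GaussianBlur(cv2.imread('pics/top0.png'),(0,0),.7).astype(float).sum(2)
p0=np.array([.57072,-.18437,np.radians(-81.3)])
def X(p,P): c,s=np.cos(p[2]),np.sin(p[2]); return np.array([p[0]+c*P[0]-s*P[1],p[1]+s*P[0]+c*P[1],P[2]])
obs=[]
for sy in(18,-18):
  for f in np.linspace(.12,.88,25):
    P=np.array([-57+132*f,sy,130.6-76*f])/1000; u,v=proj('top',X(p0,P)); ui=int(round(u))
    vs=np.arange(int(v)-4,int(v)+6); g=np.abs(np.gradient(T[:,ui]))[vs]; k=np.argmax(g)
    if 0<k<9:
        a,b,c=g[k-1:k+2]; obs.append((P,ui-u,vs[k]+.5*(a-c)/(a-2*b+c),sy,g[k]))
def res(q):
    p=p0+np.array([q[0],0,q[1]]); o=[]
    for P,du,vo,sy,_ in obs:
        a=proj('top',X(p,P));b=proj('top',X(p,P+[.01,0,-.00577]));ui=round(proj('top',X(p0,P))[0])
        o.append(a[1]+(ui-a[0])*(b[1]-a[1])/(b[0]-a[0])-vo)
    return np.array(o)
r=least_squares(res,[0,0],loss='soft_l1',f_scale=.3,x_scale=[.001,.01]);e=res(r.x)
print(len(obs),'dx mm',r.x[0]*1e3,'dheading',np.degrees(r.x[1]),e.round(1))
# rod check
s=monitor.read_state();R=Ro.from_rotvec(s['orientation']).as_matrix();g=s['tool_pos']-.019*R[:,2];d=-R[:,0]
for x in(-45,-5,0,35,140): print(x,proj('side',g+d*(x-35)/1000).round(1),'crop',((proj('side',g+d*(x-35)/1000)-[215,125])*4+[400,0]).round())
E
```

```text
Traceback (most recent call last):
  File "h.py", line 10, in proj
    m,R,t=cam(n);p=R@np.array(P,float)+t;return np.array([m['fx']*p[0]/p[2]+m['cx'],m['fy']*p[1]/p[2]+m['cy']])
          ~~~^^^
  File "h.py", line 4, in cam
    m=eyes.camera_model(n);R=cv2.Rodrigues(np.array(m['rvec'],float))[0];t=np.array(m['tvec'],float).ravel();return m,R,t
ValueError: time passes only in moves, steps and waits
```

```bash
sed -i 's/^def cam(n):/import functools\n@functools.cache\ndef cam(n):/' h.py; cat > edge.py <<'E'
from h import *
from scipy.optimize import least_squares
T=cv2.GaussianBlur(cv2.imread('pics/top0.png'),(0,0),.7).astype(float).sum(2)
p0=np.array([.57072,-.18437,np.radians(-81.3)])
def X(p,P): c,s=np.cos(p[2]),np.sin(p[2]); return np.array([p[0]+c*P[0]-s*P[1],p[1]+s*P[0]+c*P[1],P[2]])
obs=[]
for sy in(18,-18):
  for f in np.linspace(.12,.88,25):
    P=np.array([-57+132*f,sy,130.6-76*f])/1000; u,v=proj('top',X(p0,P)); ui=int(round(u))
    vs=np.arange(int(v)-4,int(v)+6); g=np.abs(np.gradient(T[:,ui]))[vs]; k=np.argmax(g)
    if 0<k<9:
        a,b,c=g[k-1:k+2]; obs.append((P,ui,vs[k]+.5*(a-c)/(a-2*b+c)))
def res(q):
    p=p0+np.array([q[0],0,q[1]]); o=[]
    for P,ui,vo in obs:
        a=proj('top',X(p,P));b=proj('top',X(p,P+[.01,0,-.00577]))
        o.append(a[1]+(ui-a[0])*(b[1]-a[1])/(b[0]-a[0])-vo)
    return np.array(o)
r=least_squares(res,[0,0],loss='soft_l1',f_scale=.3,x_scale=[.001,.01]);e=res(r.x)
print(len(obs),'dx mm',r.x[0]*1e3,'dheading',np.degrees(r.x[1]),e.round(1))
s=monitor.read_state();R=Ro.from_rotvec(s['orientation']).as_matrix();g=s['tool_pos']-.019*R[:,2];d=-R[:,0]
for x in(-45,-5,0,35,140): print(x,'crop',((proj('side',g+d*(x-35)/1000)-[215,125])*4+[400,0]).round())
E
python3 edge.py
```

```text
50 dx mm 1.999501354657558 dheading -0.15884638237838003 [ 0.2  0.1  0.1  0.2  0.2 -0.1 -0.2 -0.1 -0.1 -0.2 -0.1 -0.  -0.  -0.1
  0.  -0.   0.1  0.1  0.2  0.2  0.1  0.4  0.8  2.7  2.7  0.1  0.   0.
  0.1  0.1  0.  -0.1 -0.1 -0.1 -0.2 -0.  -0.  -0.  -0.  -0.2 -0.2 -0.2
 -0.2 -0.1 -0.1 -0.1 -0.1 -0.2 -0.  -0. ]
-45 crop [489. 161.]
-5 crop [515. 156.]
0 crop [518. 156.]
35 crop [539. 152.]
140 crop [596. 140.]
```

```bash
cat > go.py <<'E'
from h import *
import sys
def G(out,x=.035,M=(.5629,-.1191,.115),h=-81.46):
    # out: collar-front distance outside mouth ; x: grip station on rod
    r,d,z=tgt(h,30); togo(np.array(M)-d*out+d*x+z*.019,r); return r,d,z
if __name__=='__main__': print(G(*map(float,sys.argv[1:]))[1])
E
python3 go.py .152
```

```text
t 5.9667 pos [0.5391 0.032  0.1809] q [-0.35  0.15  1.63  0.45  1.63 -0.54] F [ 0.3 -0.3 -1. ] op 0.009 35.00037968158722
cm [ 0.74 -4.15 -2.39] deg [ 0.1   0.15 -0.16]
[ 0.12860463 -0.85642329 -0.5       ]
```

Call:
{"name": "arm_command", "arguments": {
  "deltas": [
    [[0.15,-0.83,-0.48,0.1,0.15,-0.16],[0.15,-0.83,-0.48,0,0,0],[0.15,-0.83,-0.48,0,0,0],[0.15,-0.83,-0.48,0,0,0],[0.14,-0.83,-0.47,0,0,0],[0,0,0,0,0,0],[0,0,0,0,0,0]]
  ]
}}

```text
t: 6.55
tool_pos: [0.5463, -0.0103, 0.156]
orientation: [-1.767, -2.047, -0.473]
force: [-0.0, -0.0, -2.0]
opening: 0.0086
gripper_force: 35.0
```

```bash
python3 go.py .152; python3 - <<'E'
from h import *
S=eyes.read_camera('side');cv2.imwrite('pics/side3.png',S)
cv2.imwrite('pics/c4.png',cv2.resize(S[132:192,225:305],(800,600),interpolation=2))
s=monitor.read_state();R=Ro.from_rotvec(s['orientation']).as_matrix();g=s['tool_pos']-.019*R[:,2];d=-R[:,0]
for x in(-45,-5,0,35,140): print(x,'crop',((proj('side',g+d*(x-35)/1000)-[225,132])*10).round())
print((proj('side',[.5629,-.1191,.115])-[225,132])*10)
E
```

```text
t 6.55 pos [ 0.5463 -0.0103  0.156 ] q [-0.42  0.23  1.59  0.44  1.62 -0.61] F [-0. -0. -2.] op 0.0086 35.000311732292175
cm [0.01 0.08 0.1 ] deg [-0.06 -0.09  0.1 ]
[ 0.12860463 -0.85642329 -0.5       ]
-45 crop [197. 315.]
-5 crop [258. 305.]
0 crop [265. 303.]
35 crop [314. 294.]
140 crop [449. 270.]
[462.12471243 266.45280876]
```

View pics/c4.png

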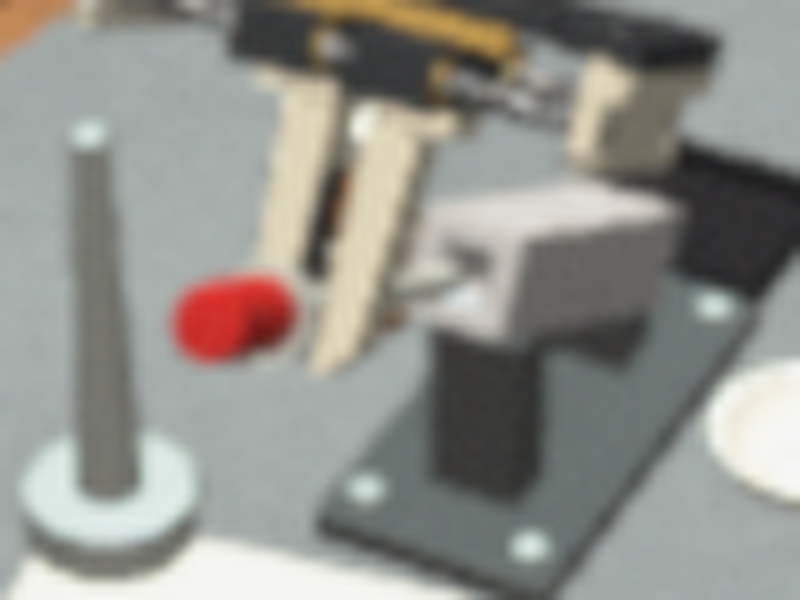

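The tip shows at crop (465,265), lying over the bore opening (centre ≈(468,275)). The alignment looks good, so I'll advance gently and watch the force.

Call:
{"name": "arm_command", "arguments": {
  "deltas": [
    [[0.039,-0.257,-0.15,0,0,0],[0.039,-0.257,-0.15,0,0,0],[0.039,-0.257,-0.15,0,0,0],[0.039,-0.257,-0.15,0,0,0],[0.039,-0.257,-0.15,0,0,0],[0.039,-0.257,-0.15,0,0,0],[0.039,-0.257,-0.15,0,0,0],[0,0,0,0,0,0]]
  ]
}}

```text
t: 7.27
tool_pos: [0.5491, -0.0284, 0.1457]
orientation: [-1.767, -2.048, -0.473]
force: [0.2, -1.0, -1.2]
opening: 0.0087
gripper_force: 35.0
```

```bash
python3 go.py .131
```

```text
t 7.2667 pos [ 0.5491 -0.0284  0.1457] q [-0.44  0.26  1.57  0.43  1.62 -0.64] F [ 0.2 -1.  -1.2] op 0.0087 35.00019729137421
cm [0.   0.09 0.09] deg [-0.03 -0.06  0.08]
[ 0.12860463 -0.85642329 -0.5       ]
```

Call:
{"name": "arm_command", "arguments": {
  "deltas": [
    [[0.039,-0.257,-0.15,0,0,0],[0.039,-0.257,-0.15,0,0,0],[0.039,-0.257,-0.15,0,0,0],[0.039,-0.257,-0.15,0,0,0],[0.039,-0.257,-0.15,0,0,0],[0.039,-0.257,-0.15,0,0,0],[0.039,-0.257,-0.15,0,0,0],[0,0,0,0,0,0]]
  ]
}}

```text
t: 7.93
tool_pos: [0.5519, -0.0463, 0.1352]
orientation: [-1.767, -2.049, -0.473]
force: [0.6, 0.1, -1.1]
opening: 0.0086
gripper_force: 35.0
```

```bash
python3 go.py .110; python3 - <<'E'
from h import *
print(monitor.read_state()['wrist_torque'])
E
```

```text
t 7.9333 pos [ 0.5519 -0.0463  0.1352] q [-0.46  0.29  1.55  0.42  1.61 -0.66] F [ 0.6  0.1 -1.1] op 0.0086 35.000290274620056
cm [-0.    0.09  0.08] deg [-0.03 -0.05  0.08]
[ 0.12860463 -0.85642329 -0.5       ]
[-0.37349053 -0.183599   -0.01552436]
```

Call:
{"name": "arm_command", "arguments": {
  "deltas": [
    [[0.045,-0.3,-0.175,0,0,0],[0.045,-0.3,-0.175,0,0,0],[0.045,-0.3,-0.175,0,0,0],[0.045,-0.3,-0.175,0,0,0],[0.045,-0.3,-0.175,0,0,0],[0.045,-0.3,-0.175,0,0,0],[0.045,-0.3,-0.175,0,0,0],[0.045,-0.3,-0.175,0,0,0],[0.045,-0.3,-0.175,0,0,0],[0.045,-0.3,-0.175,0,0,0],[0.045,-0.3,-0.175,0,0,0],[0,0,0,0,0,0]]
  ]
}}

```text
t: 8.93
tool_pos: [0.5568, -0.0794, 0.1159]
orientation: [-1.767, -2.048, -0.473]
force: [0.6, -0.1, -1.0]
opening: 0.0088
gripper_force: 35.0
```

```bash
python3 go.py .072; python3 - <<'E'
from h import *
s=monitor.read_state();print(s['wrist_torque'])
S=eyes.read_camera('side');cv2.imwrite('pics/side4.png',S)
cv2.imwrite('pics/c5.png',cv2.resize(S[132:192,225:305],(800,600),interpolation=2))
R=Ro.from_rotvec(s['orientation']).as_matrix();g=s['tool_pos']-.019*R[:,2];d=-R[:,0]
for x in(-45,-5,0,35,140): print(x,'crop',((proj('side',g+d*(x-35)/1000)-[225,132])*10).round())
E
```

```text
t 8.9333 pos [ 0.5568 -0.0794  0.1159] q [-0.51  0.36  1.51  0.41  1.61 -0.71] F [ 0.6 -0.1 -1. ] op 0.0088 35.00023126602173
cm [-0.01  0.14  0.11] deg [-0.02 -0.05  0.08]
[ 0.12860463 -0.85642329 -0.5       ]
[-0.3916818  -0.18846471 -0.02162961]
-45 crop [316. 294.]
-5 crop [369. 284.]
0 crop [376. 283.]
35 crop [420. 275.]
140 crop [541. 253.]
```

View pics/c5.png

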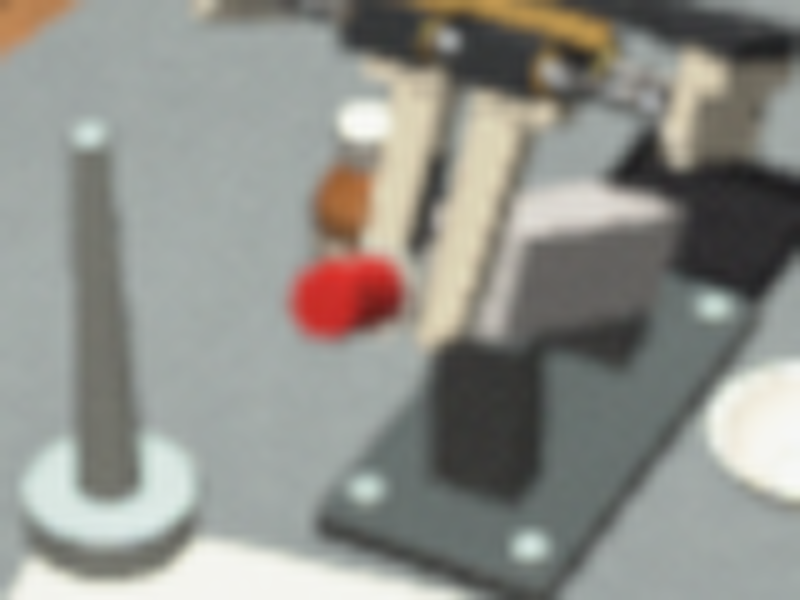

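The rod is in the bore, with the handle's rear face at crop (330,302), well out of the mouth. I'll let go here.

Call:
{"name": "arm_command", "arguments": {
  "deltas": [
    [[0,0,0,0,0,0],[0,0,0,0,0,0],[0,0,0,0,0,0],[0,0,0,0,0,0],[0,0,0,0,0,0],[0,0,0,0,0,0],[0,0,0,0,0,0],[0,0,0,0,0,0]]
  ],
  "gripper": 0.1
}}

```text
t: 9.65
tool_pos: [0.5569, -0.0788, 0.1164]
orientation: [-1.766, -2.049, -0.473]
force: [0.2, 0.8, -0.3]
opening: 0.0504
gripper_force: 0.0
```

```bash
python3 - <<'E'
from h import *
s=monitor.read_state();print(s['t'],s['opening'],s['force'])
S=eyes.read_camera('side');cv2.imwrite('pics/side5.png',S)
cv2.imwrite('pics/c6.png',cv2.resize(S[132:192,225:305],(800,600),interpolation=2))
def red(f):
    a=cv2.imread(f).astype(int)[:,230:300]; m=((a[...,2]>110)&(a[...,1]<50)&(a[...,0]<60)); y,x=np.nonzero(m); print(f,len(x),x.min()+230,x.max()+230,x.mean()+230,y.mean())
for f in('pics/side3.png','pics/side4.png','pics/side5.png'):red(f)
E
```

```text
9.65 0.05036678814585426 [ 0.23373369  0.81600799 -0.3352698 ]
pics/side3.png 39 244 253 248.2051282051282 163.56410256410257
pics/side4.png 31 256 263 259.5483870967742 161.29032258064515
pics/side5.png 34 255 263 259.29411764705884 163.47058823529412
```

View pics/c6.png

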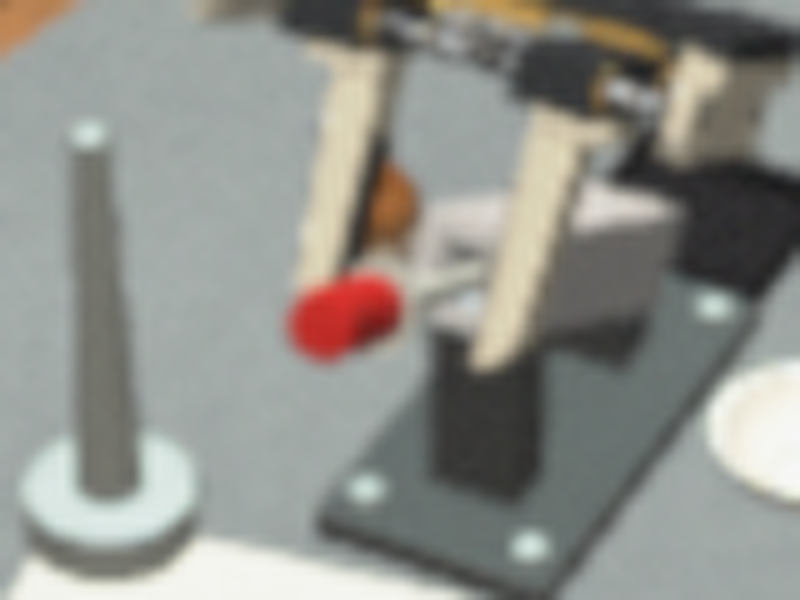

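The rod stayed partway in and tilted slightly: the handle's rear face is at crop (325,330), dropped about 2 px. The jaws are 50 mm open, so I'll slide back along the rod to the handle.

Call:
{"name": "arm_command", "arguments": {
  "deltas": [
    [[-0.095,0.63,0.324,0,0,0],[-0.095,0.63,0.324,0,0,0],[-0.095,0.63,0.324,0,0,0],[-0.095,0.63,0.324,0,0,0],[-0.095,0.63,0.324,0,0,0],[-0.095,0.63,0.324,0,0,0],[-0.095,0.63,0.324,0,0,0],[-0.095,0.63,0.324,0,0,0],[0,0,0,0,0,0],[0,0,0,0,0,0]]
  ]
}}

```text
t: 10.53
tool_pos: [0.5493, -0.0282, 0.1426]
orientation: [-1.766, -2.05, -0.473]
force: [0.3, -0.8, 0.1]
opening: 0.0513
gripper_force: 0.0
```

Call:
{"name": "arm_command", "arguments": {
  "deltas": [
    [[0,0,0,0,0,0],[0,0,0,0,0,0],[0,0,0,0,0,0],[0,0,0,0,0,0],[0,0,0,0,0,0],[0,0,0,0,0,0]]
  ],
  "gripper": -1,
  "squeeze": 40
}}

```text
t: 11.03
tool_pos: [0.5492, -0.0287, 0.1421]
orientation: [-1.767, -2.049, -0.473]
force: [-0.4, -1.4, 0.2]
opening: 0.0228
gripper_force: 40.0
```

```bash
python3 go.py .072 -.022
```

```text
t 11.0333 pos [ 0.5492 -0.0287  0.1421] q [-0.44  0.26  1.57  0.43  1.61 -0.64] F [-0.4 -1.4  0.2] op 0.0228 39.99972403049469
cm [ 0.02 -0.05  0.34] deg [-0.02 -0.04  0.07]
[ 0.12860463 -0.85642329 -0.5       ]
```

Call:
{"name": "arm_command", "arguments": {
  "deltas": [
    [[0.007,-0.04,0.1,0.66,0.1,0],[0.007,-0.04,0.1,0.66,0.1,0],[0.007,-0.04,0.1,0.66,0.1,0],[0,0,0,0,0,0],[0.045,-0.3,-0.175,0,0,0],[0.045,-0.3,-0.175,0,0,0],[0.045,-0.3,-0.175,0,0,0],[0.045,-0.3,-0.175,0,0,0],[0.045,-0.3,-0.175,0,0,0],[0,0,0,0,0,0]]
  ]
}}

```text
t: 11.87
tool_pos: [0.5517, -0.0454, 0.136]
orientation: [-1.746, -2.025, -0.5]
force: [0.5, -1.5, -1.0]
opening: 0.0231
gripper_force: 40.0
```

```bash
python3 go.py .0545 -.022;python3 -c "
from h import *
print(monitor.read_state()['wrist_torque'])"
```

```text
t 11.8667 pos [ 0.5517 -0.0454  0.136 ] q [-0.48  0.31  1.54  0.44  1.63 -0.68] F [ 0.5 -1.5 -1. ] op 0.0231 40.00039279460907
cm [-0.    0.12  0.08] deg [-1.99 -0.35  0.08]
[ 0.12860463 -0.85642329 -0.5       ]
[-5.79395015e-01 -1.61173246e-01  3.00881131e-04]
```

Call:
{"name": "arm_command", "arguments": {
  "deltas": [
    [[0.045,-0.3,-0.175,0,0,0],[0.045,-0.3,-0.175,0,0,0],[0.045,-0.3,-0.175,0,0,0],[0.045,-0.3,-0.175,0,0,0],[0.045,-0.3,-0.175,0,0,0],[0.045,-0.3,-0.175,0,0,0],[0.045,-0.3,-0.175,0,0,0],[0.045,-0.3,-0.175,0,0,0],[0,0,0,0,0,0]]
  ]
}}

```text
t: 12.62
tool_pos: [0.5556, -0.0692, 0.1227]
orientation: [-1.746, -2.025, -0.501]
force: [0.8, -0.4, 4.6]
opening: 0.0228
gripper_force: 40.0
```

```bash
python3 go.py .026 -.022;python3 -c "
from h import *
print(monitor.read_state()['wrist_torque'])"
```

```text
t 12.6167 pos [ 0.5556 -0.0692  0.1227] q [-0.51  0.36  1.51  0.43  1.63 -0.71] F [ 0.8 -0.4  4.6] op 0.0228 40.00070571899414
cm [-0.03  0.06 -0.01] deg [-2.01 -0.3   0.07]
[ 0.12860463 -0.85642329 -0.5       ]
[-0.11440928 -0.12507094  0.01872684]
```

Call:
{"name": "arm_command", "arguments": {
  "deltas": [
    [[0.026,-0.171,-0.1,0,0,0],[0.026,-0.171,-0.1,0,0,0],[0.026,-0.171,-0.1,0,0,0],[0.026,-0.171,-0.1,0,0,0],[0.026,-0.171,-0.1,0,0,0],[0.026,-0.171,-0.1,0,0,0],[0,0,0,0,0,0]]
  ]
}}

```text
t: 13.2
tool_pos: [0.5573, -0.0785, 0.1177]
orientation: [-1.744, -2.026, -0.503]
force: [-0.2, 2.5, 8.7]
opening: 0.0232
gripper_force: 40.0
```

```bash
python3 go.py .014 -.022;python3 -c "
from h import *
print(monitor.read_state()['wrist_torque'])"
```

```text
t 13.2 pos [ 0.5573 -0.0785  0.1177] q [-0.52  0.38  1.49  0.43  1.63 -0.72] F [-0.2  2.5  8.7] op 0.0232 40.005488991737366
cm [-0.05 -0.04 -0.11] deg [-2.08 -0.27  0.02]
[ 0.12860463 -0.85642329 -0.5       ]
[0.85954107 0.10917582 0.02493861]
```

The rod presses slightly low and shallow, so I'll lift 1 mm, pitch a bit steeper, and look at the forces.

Call:
{"name": "arm_command", "arguments": {
  "deltas": [
    [[0.004,-0.025,0.045,0.6,0.09,0],[0.004,-0.025,0.045,0.6,0.09,0],[0,0,0,0,0,0],[0,0,0,0,0,0]]
  ]
}}

```text
t: 13.53
tool_pos: [0.5569, -0.0792, 0.1176]
orientation: [-1.732, -2.01, -0.517]
force: [-0.5, 2.4, 5.1]
opening: 0.0233
gripper_force: 40.0
```

```bash
python3 go.py .014 -.022;python3 -c "
from h import *
print(monitor.read_state()['wrist_torque'])"
```

```text
t 13.5333 pos [ 0.5569 -0.0792  0.1176] q [-0.53  0.39  1.48  0.44  1.65 -0.73] F [-0.5  2.4  5.1] op 0.0233 40.00165522098541
cm [-0.01  0.04 -0.1 ] deg [-3.26 -0.52  0.04]
[ 0.12860463 -0.85642329 -0.5       ]
[0.50976422 0.02646187 0.01667469]
```

Call:
{"name": "arm_command", "arguments": {
  "deltas": [
    [[0.026,-0.171,-0.09,0.2,0.03,0],[0.026,-0.171,-0.09,0.2,0.03,0],[0.026,-0.171,-0.1,0.2,0.03,0],[0.026,-0.171,-0.1,0,0,0],[0,0,0,0,0,0],[0,0,0,0,0,0]]
  ]
}}

```text
t: 14.03
tool_pos: [0.5579, -0.0854, 0.1143]
orientation: [-1.725, -2.002, -0.527]
force: [-1.2, 6.0, 8.7]
opening: 0.0233
gripper_force: 40.0
```

```bash
python3 go.py .006 -.022;python3 -c "
from h import *
print(monitor.read_state()['wrist_torque'])
S=eyes.read_camera('side');cv2.imwrite('pics/side6.png',S)
cv2.imwrite('pics/c7.png',cv2.resize(S[132:192,225:305],(800,600),interpolation=2))
"
```

```text
t 14.0333 pos [ 0.5579 -0.0854  0.1143] q [-0.54  0.42  1.47  0.45  1.65 -0.74] F [-1.2  6.   8.7] op 0.0233 40.000707507133484
cm [-0.   -0.03 -0.17] deg [-3.94 -0.61  0.01]
[ 0.12860463 -0.85642329 -0.5       ]
[1.27331047 0.19385914 0.01383316]
```

View pics/c7.png

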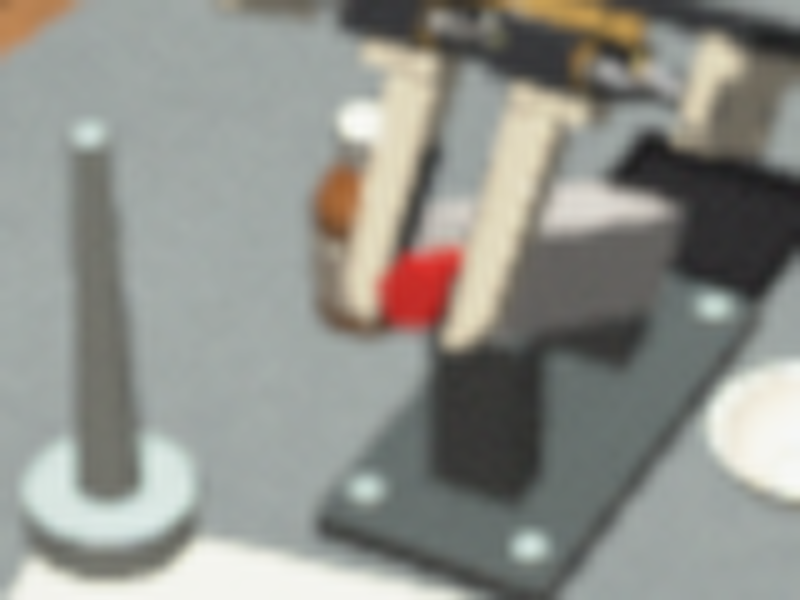

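Call:
{"name": "arm_command", "arguments": {
  "deltas": [
    [[0.026,-0.171,-0.09,0.2,0.03,0],[0.026,-0.171,-0.1,0,0,0],[0,0,0,0,0,0],[0,0,0,0,0,0]]
  ]
}}

```text
t: 14.42
tool_pos: [0.5581, -0.0864, 0.1136]
orientation: [-1.717, -1.999, -0.532]
force: [-4.7, 16.4, 16.6]
opening: 0.023
gripper_force: 40.0
```

```bash
python3 go.py .002 -.022;python3 -c "
from h import *
print(monitor.read_state()['wrist_torque'])"
```

```text
t 14.4167 pos [ 0.5581 -0.0864  0.1136] q [-0.54  0.42  1.46  0.45  1.66 -0.75] F [-4.7 16.4 16.6] op 0.023 39.998361468315125
cm [ 0.03 -0.28 -0.3 ] deg [-4.4  -0.69 -0.12]
[ 0.12860463 -0.85642329 -0.5       ]
[3.44301215 0.6343173  0.15508235]
```

Forces rise to 23 N along the bore and motion stops, so the collar is on the mouth. I'll let go and back out along the fingers.

Call:
{"name": "arm_command", "arguments": {
  "deltas": [
    [[0,0,0,0,0,0],[0,0,0,0,0,0],[0,0,0,0,0,0],[0,0,0,0,0,0],[0.04,-0.28,0.41,0,0,0],[0.08,-0.56,0.82,0,0,0],[0.12,-0.84,1.24,0,0,0],[0.17,-1.1,1.65,0,0,0],[0.17,-1.1,1.65,0,0,0],[0,0,2,0,0,0],[0,0,2.5,0,0,0],[0,0,2.5,0,0,0]]
  ],
  "gripper": 0.1
}}

```text
t: 15.42
tool_pos: [0.5641, -0.1295, 0.2409]
orientation: [-1.726, -2.0, -0.527]
force: [0.3, -0.6, 0.5]
opening: 0.0512
gripper_force: 0.0
```

Call:
{"name": "arm_command", "arguments": {
  "deltas": [
    [[-0.4,3,0.6,-3,0,0],[-0.4,3,0.6,-3,0,0],[-0.4,3,0.6,-3,0,0],[-0.4,3,0.6,-3,0,0],[-0.4,3,0.6,-3,0,0],[-0.4,3,0.6,-3,0,0],[-0.4,3,0.6,-3,0,0],[-0.4,3,0.6,-3,0,0],[-0.4,3,0.6,-3,0,0],[-0.4,3,0.6,-3,0,0],[-0.4,3,0.6,0,0,0],[-0.4,3,0.6,0,0,0]]
  ]
}}

```text
t: 16.42
tool_pos: [0.516, 0.2334, 0.3131]
orientation: [-2.008, -2.279, 0.008]
force: [0.3, -0.5, 1.0]
opening: 0.0509
gripper_force: 0.0
```

```bash
python3 - <<'E'
from h import *
s=monitor.read_state();print(s['t'],s['tool_pos'],s['force'])
T=eyes.read_camera('top');S=eyes.read_camera('side');cv2.imwrite('pics/top7.png',T);cv2.imwrite('pics/side7.png',S)
cv2.imwrite('pics/c8.png',np.vstack([np.hstack([cv2.resize(T[150:210,305:385],(400,300),interpolation=2),cv2.resize(S[132:192,225:305],(400,300),interpolation=2)]),np.hstack([cv2.resize(T,(400,300)),cv2.resize(S,(400,300))])]))
M=np.array([.5629,-.1191,.115]);r,d,z=tgt(-81.46,30)
for n,o in(('top',[305,150]),('side',[225,132])):
  for x in(-.045,-.005,.152,.170): print(n,x,((proj(n,M+d*x)-o)*5).round())
E
```

```text
16.4167 [0.51604826 0.23340177 0.31313209] [ 0.31740224 -0.46142805  0.95454009]
top -0.045 [ 59. 133.]
top -0.005 [127. 135.]
top 0.152 [366. 142.]
top 0.17 [391. 142.]
side -0.045 [204. 138.]
side -0.005 [228. 134.]
side 0.152 [312. 118.]
side 0.17 [321. 117.]
```

View pics/c8.png

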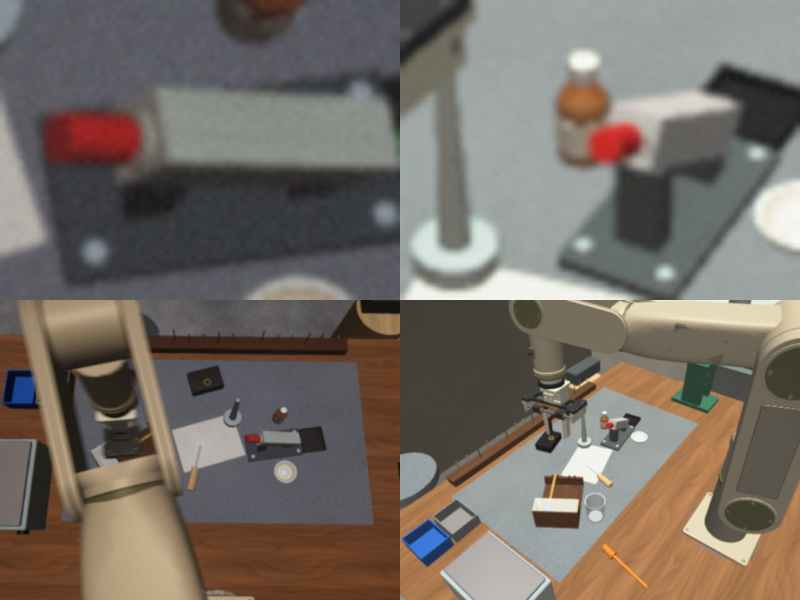

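The rod sits in the barrel with the handle spanning crop 45–138 px (home predicts ≈47–139). Green shows beyond the lower end at (396,142), and everything else looks undisturbed. I'll measure the green protrusion numerically.

```bash
python3 - <<'E'
from h import *
T=cv2.imread('pics/top7.png').astype(int)
g=T[...,1]-np.maximum(T[...,0],T[...,2])
y,x=np.nonzero(g[165:195,360:400]>8);print('green',x.min()+360,x.max()+360,y.min()+165,y.max()+165)
for r in(177,178,179): print(g[r,374:398].tolist())
M=np.array([.5629,-.1191,.115]);r,d,z=tgt(-81.46,30)
for o in(.152,.162,.170,.176): print(o,proj('top',M+d*o).round(1),proj('top',M+d*o-z*.006).round(1),proj('top',M+d*o-z*.018).round(1))
rd=T[...,2]-np.maximum(T[...,0],T[...,1]);print([rd[r,308:340].tolist() for r in(177,)])
for o in(-.045,-.005): print(o,proj('top',M+d*o-z*.012),proj('top',M+d*o+z*.012))
E
```

```text
green 383 385 176 180
[3, 4, 3, 4, 6, 5, 7, 5, 6, 12, 22, 19, 3, -3, -3, -4, -5, -4, -3, -2, -4, -4, -4, -2]
[4, 2, 4, 4, 6, 5, 4, 6, 4, 10, 24, 23, 4, -6, -5, -3, -2, -3, -1, -1, -3, -4, -4, -4]
[4, 4, 4, 2, 5, 6, 4, 3, 5, 10, 20, 16, 4, -3, -6, -5, -1, -4, -5, -4, -3, -3, -6, -5]
0.152 [378.2 178.3] [380.  177.6] [383.6 176.2]
0.162 [381.  178.4] [382.8 177.7] [386.4 176.3]
0.17 [383.3 178.5] [385.  177.8] [388.7 176.3]
0.176 [384.9 178.5] [386.7 177.8] [390.3 176.4]
[[-6, -8, -7, -9, -3, 20, 49, 60, 68, 71, 79, 99, 110, 110, 110, 114, 113, 114, 115, 116, 114, 116, 115, 116, 94, 36, 2, -2, 2, 2, -6, -5]]
-0.045 [320.14700943 175.06355286] [313.59334214 178.20808158]
-0.005 [333.69990338 175.46946392] [327.01231928 178.54093573]
```

Blank protrusion measures ≈18–20 mm, which fits home, and the handle position is within about 2 mm of home. As a cheap confirmation I'll nudge the handle's rear end axially with closed fingers, so the collar is surely seated.

```bash
cat > go2.py <<'E'
from h import *
import sys
M=np.array([.5629,-.1191,.115]);r,d,z=tgt(-81.46,30)
togo(M-d*float(sys.argv[1])+z*.010,r)
s=monitor.read_state();f=s['force'];print('axial',-d@f,'perp',-z@f,s['wrist_torque'].round(2),'out',(M-s['tool_pos'])@d)
E
python3 go2.py .085
```

```text
t 16.5167 pos [0.5159 0.2354 0.3137] q [0.28 0.07 1.38 0.09 1.75 0.16] F [ 0.3 -0.3 -0.7] op 0.0512 0.0
cm [  3.53 -27.68 -16.49] deg [ 2.588e+01 -4.000e-01  1.000e-02]
axial -0.6934616850869495 perp -0.46184613704839644 [-0.05 -0.14 -0.  ] out 0.4090185304440954
```

Call:
{"name": "arm_command", "arguments": {
  "deltas": [
    [[0.32,-2.52,-1.5,2.35,-0.04,0],[0.32,-2.52,-1.5,2.35,-0.04,0],[0.32,-2.52,-1.5,2.35,-0.04,0],[0.32,-2.52,-1.5,2.35,-0.04,0],[0.32,-2.52,-1.5,2.35,-0.04,0],[0.32,-2.52,-1.5,2.35,-0.04,0],[0.32,-2.52,-1.5,2.35,-0.04,0],[0.32,-2.52,-1.5,2.35,-0.04,0],[0.32,-2.52,-1.5,2.35,-0.04,0],[0.32,-2.52,-1.5,2.35,-0.04,0],[0.32,-2.5,-1.5,2.35,0,0],[0,0,0,0,0,0]]
  ],
  "gripper": -1
}}

```text
t: 17.52
tool_pos: [0.5494, -0.0513, 0.1418]
orientation: [-1.775, -2.036, -0.466]
force: [0.7, -0.5, -1.2]
opening: 0.0004
gripper_force: 0.0
```

```bash
python3 go2.py .065
```

```text
t 17.5167 pos [ 0.5494 -0.0513  0.1418] q [-0.47  0.29  1.54  0.42  1.63 -0.65] F [ 0.7 -0.5 -1.2] op 0.0004 0.0
cm [ 0.44 -0.72 -0.29] deg [-0.01 -0.59  0.54]
axial -1.0962010183173931 perp -0.7153098535816176 [-0.27 -0.18 -0.06] out 0.07320170475853414
```

Call:
{"name": "arm_command", "arguments": {
  "deltas": [
    [[0.15,-0.14,0,0,-0.3,0.25],[0.15,-0.14,-0.09,0,-0.3,0.25],[0.14,-0.2,-0.1,0,0,0],[0,-0.2,-0.1,0,0,0],[0.026,-0.171,-0.1,0,0,0],[0.026,-0.171,-0.1,0,0,0],[0.026,-0.171,-0.1,0,0,0],[0.026,-0.171,-0.1,0,0,0],[0,0,0,0,0,0]]
  ]
}}

```text
t: 18.27
tool_pos: [0.5569, -0.0592, 0.1394]
orientation: [-1.761, -2.061, -0.475]
force: [-0.6, 0.7, 0.1]
opening: 0.0005
gripper_force: 0.0
```

```bash
python3 go2.py .053
```

```text
t 18.2667 pos [ 0.5569 -0.0592  0.1394] q [-0.48  0.31  1.52  0.42  1.63 -0.68] F [-0.6  0.7  0.1] op 0.0005 0.0
cm [-0.16 -0.95 -0.65] deg [ 0.15  0.35 -0.33]
axial 0.7161918110233103 perp -0.28251949584714214 [-0.26 -0.17  0.  ] out 0.06423286294475156
```

Call:
{"name": "arm_command", "arguments": {
  "deltas": [
    [[0,-0.171,-0.1,0,0,0],[0,-0.171,-0.1,0,0,0],[0,-0.171,-0.1,0,0,0],[0,-0.171,-0.1,0,0,0],[0,-0.171,-0.1,0,0,0],[0,0,0,0,0,0]]
  ]
}}

```text
t: 18.77
tool_pos: [0.5569, -0.0675, 0.1346]
orientation: [-1.761, -2.06, -0.476]
force: [-1.3, 2.9, 1.7]
opening: 0.0006
gripper_force: 1.6
```

```bash
python3 go2.py .053
```

```text
t 18.7667 pos [ 0.5569 -0.0675  0.1346] q [-0.49  0.32  1.52  0.41  1.63 -0.69] F [-1.3  2.9  1.7] op 0.0006 1.5877741388976574
cm [-0.16 -0.13 -0.18] deg [ 0.08  0.35 -0.33]
axial 3.496454429022516 perp -0.0035604419715604685 [ 0.31 -0.09 -0.06] out 0.05480954850349465
```

Call:
{"name": "arm_command", "arguments": {
  "deltas": [
    [[0.013,-0.086,-0.05,0,0,0],[0.013,-0.086,-0.05,0,0,0],[0.013,-0.086,-0.05,0,0,0],[0,0,0,0,0,0],[0,0,0,0,0,0]]
  ]
}}

```text
t: 19.18
tool_pos: [0.557, -0.0676, 0.1346]
orientation: [-1.756, -2.059, -0.478]
force: [-4.5, 11.4, 11.1]
opening: 0.0004
gripper_force: 8.0
```

```bash
python3 go2.py .053
```

```text
t 19.1833 pos [ 0.557  -0.0676  0.1346] q [-0.49  0.33  1.51  0.42  1.63 -0.69] F [-4.5 11.4 11.1] op 0.0004 8.0212876573205
cm [-0.17 -0.11 -0.17] deg [-0.13  0.32 -0.46]
axial 15.924578948981473 perp 3.677793468602359 [2.37 0.65 0.14] out 0.05461305302249913
```

It is a hard stop: 16 N axial with 0.2 mm of motion, so the collar is seated. I'll back away and hand in.

Call:
{"name": "arm_command", "arguments": {
  "deltas": [
    [[-0.05,0.34,0.2,0,0,0],[-0.13,0.86,0.5,0,0,0],[-0.13,0.86,0.5,0,0,0],[-0.26,1.7,1,0,0,0],[-0.26,1.7,1,0,0,0],[-0.26,1.7,1.5,0,0,0],[-0.26,1.7,1.5,0,0,0],[-0.26,1.7,1.5,0,0,0],[0,0,0,0,0,0],[0,0,0,0,0,0]]
  ]
}}

```text
t: 20.02
tool_pos: [0.5417, 0.0359, 0.2113]
orientation: [-1.761, -2.065, -0.476]
force: [-0.7, -1.1, 0.1]
opening: 0.0005
gripper_force: 0.0
```

```bash
python3 - <<'E'
from h import *
S=eyes.read_camera('side').astype(int);A=cv2.imread('pics/side7.png').astype(int)
def red(a):
    a=a[130:190,240:300];y,x=np.nonzero((a[...,2]>110)&(a[...,1]<60)&(a[...,0]<60));return len(x),x.mean()+240,y.mean()+130
print(red(A),red(S),monitor.read_state()['force'])
print(ticket.close_job())
E
```

```text
(42, np.float64(267.42857142857144), np.float64(160.35714285714286)) (44, np.float64(267.59090909090907), np.float64(160.36363636363637)) [0.49480523 0.20697219 0.47014399]
the job is handed in; nothing more can be done
None
```

The job is handed in at about 20 s: I let go of the steel rod partway in, took hold again on the handle and pushed it to a hard stop at the mouth (16 N, 0.2 mm of give). About 18–20 mm of green blank shows at the lower end, the gripper is clear, and nothing else looked moved in the last picture I viewed.

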